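Open the push-and-turn safety cap and hold it over the bottle

ROBOT

A 7-joint arm with a two-finger parallel gripper is mounted at the origin on a cart in front of the work surface, level with it; the furniture and walls round the work are solid. World frame = base frame: x ahead of the robot, y to its left, z up, the work surface at z = 0. Lengths are in m, angles in rad, forces in N, time in s.
With the tool pointing down it reaches from about 0.425 to 0.925 m from the base axis. Payload 6.8 kg.
Tool frame: the origin (TCP) lies at the very end of the fingers, on their centre line; the grasp point (between the pads) lies 19 mm behind it; z points along the fingers, y is the line along which they close (so a half turn about z gives the same grasp; the last joint's range is limited). The gripper opens to 85 mm and grips with 20 to 120 N. Pads are 22 mm wide; open, the fingers measure 114 mm over their backs; the gripper's body (76 mm by 85 mm) begins 54 mm behind the grasp point. The pads swing forward as they close: fully open they stand 13 mm farther back than shut.
Start: joints at [1.085, 0.477, 0.022, 1.555, -0.011, 1.109, -0.083], TCP at [0.249, -0.627, 0.231] pointing down, gripper open.
Joint ranges: [-2.96, 2.96], [-0.34, 2.1], [-1.41, 1.46], [0.24, 2.44], [-1.37, 4.51], [0.17, 1.92], [-2.96, 2.96]. Speed limits (rad/s): [2.39, 2.39, 3.14, 3.14, 3.14, 3.14, 3.14].

INTERFACE

Orientations are given as a rotation vector (axis times angle).
In Python, from plant import status, eyes, workorder gives the robot as it stands.
- The arm moves only by the shell command python3 -m crank 'ROWS' [FORCE]. ROWS is JSON, a list of rows, each a list of 7 numbers: the gripper's target within -1 to 1 (shut at 1, half-way at 0, fully open at -1), then the shift along the tool's x, y, z in units of 800 mm (1.0 is 800 mm), then the turn, a rotation vector about the tool's x, y, z in units of 90 degrees (1.0 is 90 degrees). A call has 1 to 12 rows; each row is the pose to reach, as a shift and turn from the pose commanded when the call began, along the tool's axes at that moment; what a row does not reach only later rows make up. A row lasts 1/8 s, in which the tool goes at most 62.5 mm and 10.7 degrees, less where a joint would pass 70% of its speed; a pose out of reach is approached as far as the arm can. A call with a number of a shift or a turn outside -1 to 1 is refused whole. A call with a gripper value outside its range is refused whole. The fingers move at their own pace and stop on an object; FORCE is the grip in N (left out, the last holds). Time passes only in rows, so rows that repeat a pose let the fingers close. It gives the time, the measured TCP pose, the force, the opening and the grip force at its end, in the units of the state.
- status.state(): the state, without advancing time (a new reading comes with each control period).
- eyes.grab_frame(name): name is "side" or "top" or "wrist"; returns (picture, depth): 420x560x3 uint8, red, green, blue; 420x560 float32, m along the optical axis (not along the pixel's ray), 0 where there is no reading.
- eyes.camera_params(name): a dict with "mtx" (3x3 intrinsics, pixels), "k1" (the pictures are not rectified: a ray, as slopes to the right and down, at radius r is drawn at 1 + k1 r^2 times it, then the intrinsics apply), "position" and "attitude" of the camera in the world. Camera axes: x right, y down, z forward; pixel columns grow to the right and rows downward; lengths in m; the calibration is good to about 2 mm. A picture is of the moment at which its call begins: read the wrist's pose just before it. camera_params takes no time and is no camera call; for the wrist camera it gives the pose at the moment of the call.
- workorder.sign_off(): hands the job in; it is judged then, once.
The state is a dict: "time": time; "qpos": joint angles; "qd": joint speeds; "joint_torque": joint torques, N m; "position": TCP position; "tool_rot": TCP orientation; "ft_force": force on the tool from outside, world axes, zero at the start; "torque": the same for the moment, N m; "opening": finger opening in m; "gripper_force": force on a finger pad.
Only numpy, scipy, OpenCV 4.12 (cv2) and the standard library are available. Lean on these libraries where they do the work, as an engineer would, in place of code of your own. Each camera call takes 0.05 s, during which the arm holds its last target. There are 200 camera calls.

TASK

Open the taller of the two square cleaner bottles in the steel caddy: push its ribbed safety cap straight down, keep it down while you twist it about a sixth of a turn anticlockwise (seen from above), then lift the cap straight off. Finish with the gripper still holding the cap, level and at rest, straight above the bottle's open neck and about 6 cm higher than where it sat; do not put it down. Leave both bottles standing in the caddy and do not disturb the other things.

Things in the scene. Friction and masses are not known exactly. Their poses are not given: they have to be found in the camera images.
- caddy: Low steel tray with two square pockets side by side, 84 x 192 mm, walls 26 mm high, floor 4 mm thick, fixed to the worktop. Origin: centre of its underside, on the worktop; the pockets' centres lie at y = +50 and -50 mm on its own y axis (its long side). Either pocket may hold either bottle. Wall cabinets hang over the back of the worktop from 0.58 m up.
- bottle: The taller bottle: grey plastic, square, 64 x 64 mm, body 64 mm high, shoulder up to 71 mm. Origin: centre of its underside, 4 mm above the worktop; z is the neck's axis. Loose, 0.4 to 0.7 kg; it stands in a caddy pocket with 1.5 mm play on every side, which keeps it from turning. Under the cap are hidden lugs and a spring.
- neck_rim (a point): Centre of the rim of the taller bottle's round neck (34 mm across), 118 mm above the bottle's origin, hidden under the cap while closed. The cap is clear of the neck once it has risen 27 mm.
- cap: White, round, ribbed safety cap on the taller bottle, 54 mm across (55 over ribs), 36 mm high, 30 to 55 g, loose but locked. Origin: centre of its open underside; z is its axis, up. Closed, its origin is 91 mm above the bottle's, its lower rim 20 mm above the shoulder, its x axis parallel to the bottle's within 3 degrees. To be gripped by its round side from above, fingertips up to 35 mm below its top.
- cap_top (a point): Centre of the cap's top, 36 mm above its origin. Lock: unpressed, the cap turns only a few degrees and cannot be lifted. It goes down 5 mm against a spring (3 N at first, 10.5 N at the firm bottom). From 3 mm down it turns anticlockwise seen from above; at 41 to 81 degrees of turn (aim at 60; firm stop at 81) it lifts straight off. Clockwise is blocked.
- short_bottle: The shorter bottle of the same make, in the other pocket: grey square body 64 x 64 mm, 68 mm high in all with a smooth round white cap 44 mm across that is not to be opened. Loose, to be left alone. Origin: centre of its underside.
- mug: White mug, 86 mm across, 122 mm with its handle, 90 mm high; stands nearby, to be left alone. Origin: centre of its underside.
- tin: Small food tin, 75 mm across, 58 mm high; stands nearby, to be left alone. Origin: centre of its underside.
- jar: Glass jar with a dark lid, 65 mm across, 100 mm high; stands nearby, to be left alone. Origin: centre of its underside.

How it is judged:
By the outcome, as a careful person would: the job done as asked, in the order asked, and still so for the second after the job is handed in, while the arm keeps its last pose, push and grip.
It also fails if it takes over 32 s, if anything falls off the work surface, if the arm or the gripper's body presses on something with over 40 N, if the wrist force passes 120 N, or if a joint passes its speed limit or range.

## Working session

There is one attempt and no reset: what is moved stays moved. The work goes in short steps, Python scripts to look and compute and a shell command to move; the robot and the scene stay as the last step left them, time stands still between calls to the robot, and variables do not carry over. Pictures are saved under pics/ and viewed, at most 10 in all, crops included, and the job is handed in when it is done.

```bash
ls; mkdir -p pics
python3 - <<'E'
from plant import status, eyes
import cv2,numpy as np
print(status.state())
for n in("top","side"):
    p,d=eyes.grab_frame(n); cv2.imwrite(f"pics/{n}0.png",p[:,:,::-1]); np.savez(f"{n}0.npz",p=p,d=d)
    print(n,eyes.camera_params(n))
E
```

```text
pics
{'time': 0.0, 'qpos': array([ 1.08489801,  0.47781684,  0.02235643,  1.55644809, -0.01150349,
        1.10928743, -0.08307209]), 'qd': array([ 0.00099905, -0.00188342,  0.00042599, -0.00051135,  0.00046045,
        0.00072333,  0.0002599 ]), 'joint_torque': array([-9.32926099e-06, -5.96441674e+01,  1.60841670e+00, -2.81189561e+01,
        1.27169615e-02,  9.37143923e-03,  2.29093740e-05]), 'position': array([ 0.24875157, -0.62686104,  0.23031623]), 'tool_rot': array([-3.08396328e+00, -5.89640544e-01,  7.55964649e-04]), 'ft_force': array([-0.06427449,  0.53697005, -0.44584721]), 'torque': array([ 0.00118679,  0.04006956, -0.04160325]), 'gripper_force': 0.0, 'opening': 0.0853435563322037}
top {'mtx': array([[447.99600099,   0.        , 280.37923449],
       [  0.        , 447.99600099, 209.56369701],
       [  0.        ,   0.        ,   1.        ]]), 'k1': -0.11691618144408852, 'position': array([ 0.42452498, -0.18371667,  1.36755141]), 'attitude': array([-2.17064348,  2.16283008, -0.16175009])}
side {'mtx': array([[381.11245732,   0.        , 281.90709888],
       [  0.        , 381.11245732, 205.89899563],
       [  0.        ,   0.        ,   1.        ]]), 'k1': -0.03545159526537313, 'position': array([0.2269326 , 0.18406621, 1.03776412]), 'attitude': array([-1.07146517,  2.65897924, -0.699037  ])}
```

View pics/top0.png

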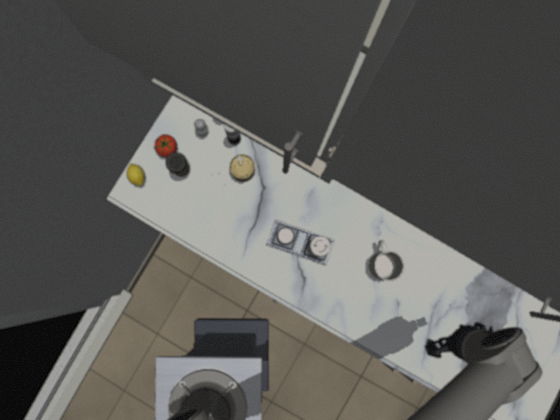

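View pics/side0.png

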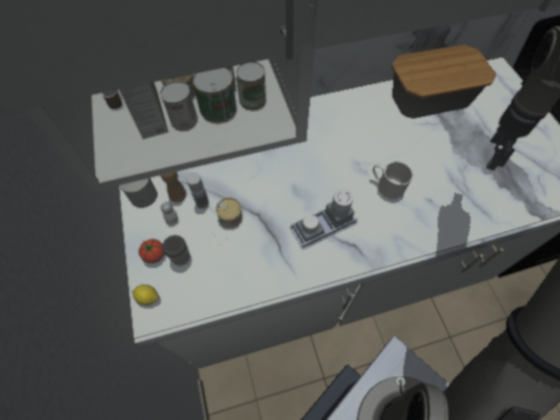

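The top view shows the caddy at about (300,242), with the tall bottle's cap at about (319,246), the short one at (286,236) and the mug at (384,265). In the side view the tall cap is at about (343,200), the short cap at (311,224) and the mug at (396,180).

```bash
cat > h.py <<'E'
import numpy as np,cv2
from scipy.spatial.transform import Rotation as R
from plant import status, eyes
def rays(c,uv):
    K=c["mtx"]; uv=np.asarray(uv,float).reshape(-1,1,2)
    s=cv2.undistortPoints(uv,K,np.array([c["k1"],0,0,0,0.])).reshape(-1,2)
    return R.from_rotvec(c["attitude"]).apply(np.c_[s,np.ones(len(s))])
def onplane(c,uv,z):
    r=rays(c,uv); return c["position"]+r*((z-c["position"][2])/r[:,2])[:,None]
def cloud(c,d):
    v,u=np.nonzero(d>0); r=rays(c,np.c_[u,v])
    return c["position"]+r*d[v,u][:,None],u,v
E
python3 - <<'E'
from h import *
for n in("top","side"):
    f=np.load(n+"0.npz"); c=eyes.camera_params(n)
    P,u,v=cloud(c,f["d"]); col=f["p"][v,u].astype(int)
    x0,x1,y0,y1=(265,338,215,270) if n=="top" else (285,362,180,248)
    roi=(u>=x0)&(u<x1)&(v>=y0)&(v<y1)
    br=col.min(1)
    for nm,lo,hi,zt in(("tall",.115,.15,.131),("short",.064,.08,.072)):
        m=roi&(P[:,2]>lo)&(P[:,2]<hi)
        if nm=="short": m&=np.hypot(*(P[:,:2]-T[:2]).T)>.06
        A=P[m]; T0=np.median(A,0); (cx,cy),r=cv2.minEnclosingCircle(A[:,:2].astype(np.float32))
        # bright pixels onto plane
        q=onplane(c,np.c_[u,v][m],zt); (ex,ey),er=cv2.minEnclosingCircle(q[:,:2].astype(np.float32))
        print(n,nm,m.sum(),"depth med",T0.round(4),"mean",A.mean(0).round(4),"circ",np.round([cx,cy,r],4),"plane",np.round([ex,ey,er],4),q.mean(0).round(4))
        if nm=="tall":T=A.mean(0)
    m=roi&(P[:,2]>.018)&(P[:,2]<.04)
    rect=cv2.minAreaRect(P[m][:,:2].astype(np.float32)); print(rect)
E
```

```text
top tall 312 depth med [ 0.4808 -0.3215  0.1306] mean [ 0.4815 -0.3213  0.1305] circ [ 0.4817 -0.3218  0.0277] plane [ 0.4813 -0.3213  0.0279] [ 0.4815 -0.3212  0.131 ]
top short 178 depth med [ 0.5146 -0.2268  0.0714] mean [ 0.5143 -0.2274  0.0714] circ [ 0.5143 -0.2275  0.0218] plane [ 0.5141 -0.2275  0.0218] [ 0.5142 -0.2274  0.072 ]
((0.4983288645744324, -0.27419981360435486), (0.18608087301254272, 0.0754714384675026), 71.10327911376953)
side tall 318 depth med [ 0.4795 -0.3187  0.1323] mean [ 0.4796 -0.3194  0.1311] circ [ 0.4814 -0.3221  0.0281] plane [ 0.4794 -0.3196  0.0325] [ 0.4797 -0.3195  0.131 ]
side short 184 depth med [ 0.513  -0.2276  0.0733] mean [ 0.5128 -0.2272  0.0728] circ [ 0.5143 -0.228   0.0224] plane [ 0.514  -0.2264  0.0244] [ 0.513  -0.2275  0.072 ]
((0.4976949691772461, -0.2743118703365326), (0.18647155165672302, 0.07625804841518402), 71.01139068603516)
```

```bash
cat > to.py <<'E'
import sys
from h import *
s=status.state(); r=R.from_rotvec(s["tool_rot"]); t=np.array(eval(sys.argv[1]))
print("units",(r.inv().apply(t-s["position"])/.8).round(4))
# turn that makes the tool vertical
z=r.apply([0,0,1]); print("level turn units",(r.inv().apply(np.cross(z,[0,0,-1]))/(np.pi/2)).round(4),"q",s["qpos"].round(3),"xaxis",r.apply([1,0,0]).round(3))
E
python3 to.py "[.4815,-.3215,.21]"
```

```text
units [ 0.4112 -0.2475  0.0259]
level turn units [-0.0011  0.     -0.    ] q [ 1.085  0.478  0.022  1.556 -0.012  1.109 -0.083] xaxis [ 0.929  0.369 -0.   ]
```

```bash
python3 -m crank '[[-1,0.05,-0.03,0.003,0,0,0],[-1,0.11,-0.066,0.007,0,0,0],[-1,0.17,-0.102,0.011,0,0,0],[-1,0.23,-0.138,0.015,0,0,0],[-1,0.29,-0.174,0.019,0,0,0],[-1,0.35,-0.21,0.022,0,0,0],[-1,0.39,-0.235,0.025,0,0,0],[-1,0.411,-0.2475,0.026,0,0,0],[-1,0.411,-0.2475,0.026,0,0,0],[-1,0.411,-0.2475,0.026,0,0,0]]' 70
python3 - <<'E'
from h import *
c=eyes.camera_params("wrist")
p,d=eyes.grab_frame("wrist"); cv2.imwrite("pics/w1.png",p[:,:,::-1]); np.savez("w1.npz",p=p,d=d)
print(c["position"],d.max())
P,u,v=cloud(c,d)
m=(P[:,2]>.12)&(P[:,2]<.145)&(np.hypot(P[:,0]-.4815,P[:,1]+.3215)<.04)
print(m.sum(),P[m].mean(0),cv2.minEnclosingCircle(P[m][:,:2].astype(np.float32)))
E
python3 to.py "[.4815,-.3215,.21]"
```

```text
time: 1.35
position: [0.4802, -0.3242, 0.2104]
tool_rot: [3.086, 0.585, -0.002]
ft_force: [-0.1, -0.3, -0.1]
opening: 0.0856
gripper_force: 0.0
[ 0.54390699 -0.29934699  0.35222671] 1.6120173
4161 [ 0.4819413  -0.32234948  0.13006855] ((0.4806302785873413, -0.32269087433815), 0.02771366760134697)
units [ 0.0028 -0.0026  0.0006]
level turn units [ 0.0003  0.0006 -0.    ] q [ 0.573  0.346 -0.11   1.806  0.046  0.993 -0.751] xaxis [ 0.931  0.366 -0.001]
```

View pics/w1.png

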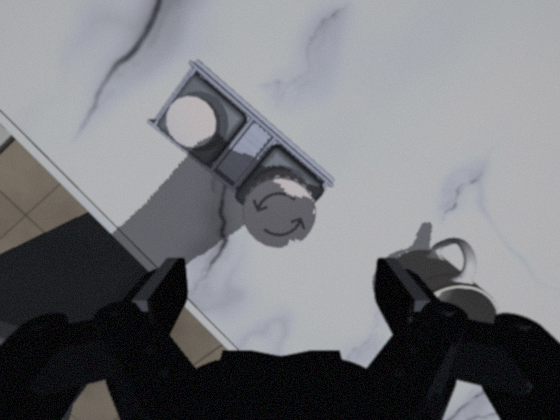

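The wrist view shows the tall cap centred at about (280,212) between the open fingers. Its measured position is (0.481,-0.322), which agrees with the top view.

```bash
python3 to.py "[.4812,-.322,.140]"; python3 -m crank '[[-1,0.002,-0.002,0.03,0,0,0],[-1,0.002,-0.002,0.06,0,0,0],[-1,0.002,-0.002,0.086,0,0,0],[-1,0.002,-0.002,0.086,0,0,0],[-1,0.002,-0.002,0.086,0,0,0]]'; python3 to.py "[.4812,-.322,.1]"
```

```text
units [ 0.0023 -0.0022  0.0881]
level turn units [ 0.0003  0.0006 -0.    ] q [ 0.573  0.346 -0.11   1.806  0.046  0.993 -0.751] xaxis [ 0.931  0.366 -0.001]
time: 2.02
position: [0.4824, -0.3212, 0.1425]
tool_rot: [3.085, 0.587, 0.001]
ft_force: [0.5, 0.1, 0.0]
opening: 0.0857
gripper_force: 0.0
units [-0.0018  0.0004  0.0532]
level turn units [ 0.0007 -0.0002 -0.    ] q [ 0.566  0.424 -0.11   1.866  0.06   0.854 -0.769] xaxis [0.93  0.367 0.   ]
```

```bash
python3 -m crank '[[-1,-0.001,0,0.03,0,0,0],[-1,-0.0015,0.0004,0.056,0,0,0],[-1,-0.0015,0.0004,0.056,0,0,0],[-1,-0.0015,0.0004,0.056,0,0,0]]'; python3 -m crank '[[0,0,0,0,0,0,0],[0,0,0,0,0,0,0],[0.3,0,0,0,0,0,0],[1,0,0,0,0,0,0],[1,0,0,0,0,0,0],[1,0,0,0,0,0,0],[1,0,0,0,0,0,0],[1,0,0,0,0,0,0]]' 70;  python3 to.py "[.4812,-.322,.097]"
```

```text
time: 2.52
position: [0.4823, -0.3214, 0.0983]
tool_rot: [3.084, 0.589, 0.002]
ft_force: [-0.6, 0.1, -0.6]
opening: 0.0857
gripper_force: 0.0
time: 3.52
position: [0.4819, -0.3211, 0.0971]
tool_rot: [3.085, 0.59, 0.001]
ft_force: [1.3, -2.6, 5.1]
opening: 0.0526
gripper_force: 72.5
units [-0.0012  0.0007  0.0002]
level turn units [ 0.0006 -0.0004 -0.    ] q [ 0.563  0.484 -0.107  1.897  0.072  0.763 -0.777] xaxis [0.93  0.369 0.001]
```

```bash
python3 -m crank '[[1,0,0,0.002,0,0,0],[1,0,0,0.004,0,0,0],[1,0,0,0.006,0,0,0],[1,0,0,0.0075,0,0,0],[1,0,0,0.0075,0,0,0]]' 80; python3 -c "
from h import *
c=eyes.camera_params('wrist');p,d=eyes.grab_frame('wrist'); cv2.imwrite('pics/w2.png',p[:,:,::-1])"
```

```text
time: 4.15
position: [0.4821, -0.3213, 0.0931]
tool_rot: [3.084, 0.589, 0.002]
ft_force: [-3.3, 0.7, 22.0]
opening: 0.0528
gripper_force: 84.5
```

View pics/w2.png

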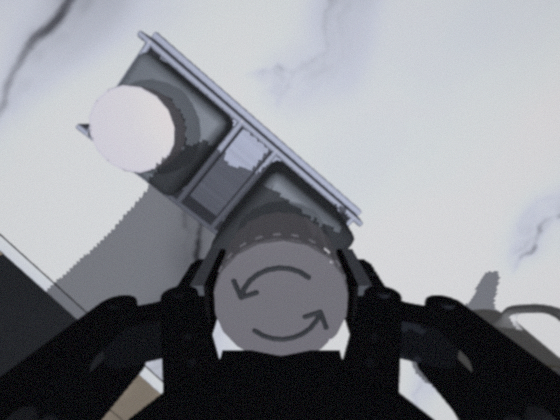

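The wrist view shows the cap held at (282,290) between both pads. The force is 22 N, more than the 10.5 N spring, so the cap is at its bottom. Next I twist anticlockwise, which is negative about the tool's z.

```bash
python3 -m crank '[[1,0,0,0,0,0,-0.06],[1,0,0,0,0,0,-0.13],[1,0,0,0,0,0,-0.2],[1,0,0,0,0,0,-0.27],[1,0,0,0,0,0,-0.34]]'; python3 to.py "[.482,-.3213,.093]"
```

```text
time: 4.82
position: [0.4832, -0.3206, 0.0932]
tool_rot: [2.816, 1.388, 0.004]
ft_force: [-0.2, 1.3, 20.3]
opening: 0.0527
gripper_force: 84.2
units [-0.0017 -0.0006  0.0002]
level turn units [ 0.0018 -0.0007  0.    ] q [ 0.664  0.499 -0.239  1.891  0.163  0.767 -0.32 ] xaxis [0.609 0.793 0.001]
```

```bash
python3 -m crank '[[1,-0.0005,0,0,0,0,-0.07],[1,-0.001,0,0,0,0,-0.14],[1,-0.001,0,0,0,0,-0.21],[1,-0.001,0,0,0,0,-0.28],[1,-0.001,0,0,0,0,-0.33],[1,-0.001,0,0,0,0,-0.33],[1,-0.001,0,0,0,0,-0.33]]'; python3 to.py "[.482,-.3213,.093]"; python3 -c "
from h import *
p,d=eyes.grab_frame('wrist'); cv2.imwrite('pics/w3.png',p[:,:,::-1])"
```

```text
time: 5.7
position: [0.4826, -0.3207, 0.0932]
tool_rot: [2.369, 2.06, 0.002]
ft_force: [-0.6, 2.7, 20.4]
opening: 0.0525
gripper_force: 84.3
units [-0.0009 -0.0006  0.0002]
level turn units [ 0.0015  0.0001 -0.    ] q [ 0.761  0.513 -0.365  1.885  0.25   0.785  0.123] xaxis [ 0.139  0.99  -0.   ]
```

View pics/w3.png

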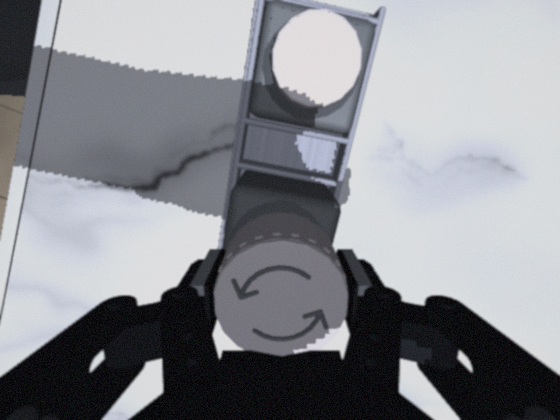

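The arrows look the same relative to the fingers, so the cap turned with the gripper by about 60°. The caddy's short cap is now at (317,60). I'll lift slowly.

```bash
python3 -m crank '[[1,0,0,-0.006,0,0,0],[1,0,0,-0.012,0,0,0],[1,0,0,-0.019,0,0,0],[1,0,0,-0.026,0,0,0],[1,0,0,-0.026,0,0,0]]'; python3 to.py "[.482,-.3213,.158]"
```

```text
time: 6.38
position: [0.4808, -0.3214, 0.1118]
tool_rot: [-2.372, -2.06, 0.0]
ft_force: [-0.1, 0.7, 0.6]
opening: 0.0529
gripper_force: 83.4
units [ 0.0003  0.0015 -0.0578]
level turn units [-0.0002 -0.     -0.    ] q [ 0.77   0.488 -0.372  1.874  0.235  0.822  0.136] xaxis [0.14 0.99 0.  ]
```

```bash
python3 -m crank '[[1,0,0,-0.012,0,0,0],[1,0,0,-0.024,0,0,0],[1,0,0,-0.036,0,0,0],[1,0,0,-0.048,0,0,0],[1,0,0,-0.056,0,0,0],[1,0,0,-0.058,0,0,0],[1,0,0,-0.058,0,0,0],[1,0,0,-0.058,0,0,0],[1,0,0,-0.058,0,0,0]]'; python3 to.py "[.482,-.3213,.158]"
python3 - <<'E'
from h import *
for n in("wrist","side","top"):
    c=eyes.camera_params(n); p,d=eyes.grab_frame(n)
    cv2.imwrite(f"pics/{n}4.png",p[:,:,::-1])
    P,u,v=cloud(c,d); near=np.hypot(P[:,0]-.4815,P[:,1]+.3215)<.045
    for lo,hi in((.117,.128),(.17,.2)):
        m=near&(P[:,2]>lo)&(P[:,2]<hi)
        if m.sum()>8: print(n,lo,m.sum(),P[m].mean(0).round(4),np.round(cv2.minEnclosingCircle(P[m][:,:2].astype(np.float32))[0],4),"z pct",np.percentile(P[m][:,2],[5,50,95]).round(4))
p=cv2.imread("pics/side4.png"); cv2.imwrite("pics/s4c.png",cv2.resize(p[120:260,260:440],None,fx=4,fy=4))
E
```

```text
time: 7.5
position: [0.4808, -0.3213, 0.1578]
tool_rot: [-2.371, -2.06, 0.0]
ft_force: [0.3, 0.1, -0.7]
opening: 0.0524
gripper_force: 83.5
units [ 0.0002  0.0014 -0.0003]
level turn units [-0.0003 -0.0002 -0.    ] q [ 0.785  0.43  -0.389  1.84   0.201  0.911  0.164] xaxis [0.14 0.99 0.  ]
wrist 0.117 26 [ 0.4815 -0.3069  0.1185] [ 0.4809 -0.3076] z pct [0.1174 0.1183 0.1196]
wrist 0.17 16977 [ 0.4809 -0.318   0.1886] [ 0.4814 -0.3152] z pct [0.1764 0.1897 0.195 ]
side 0.117 40 [ 0.476  -0.3144  0.1234] [ 0.4795 -0.3217] z pct [0.1179 0.1239 0.1274]
side 0.17 312 [ 0.4826 -0.3122  0.1884] [ 0.4828 -0.3168] z pct [0.1735 0.1915 0.1956]
```

View pics/s4c.png

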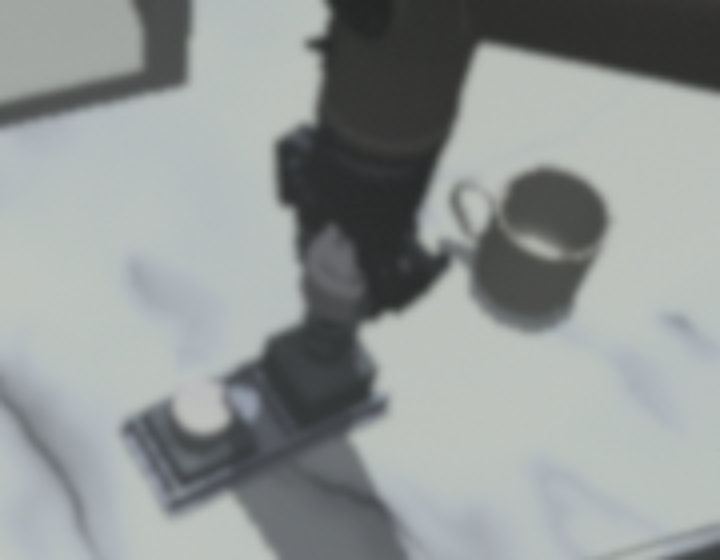

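View pics/wrist4.png

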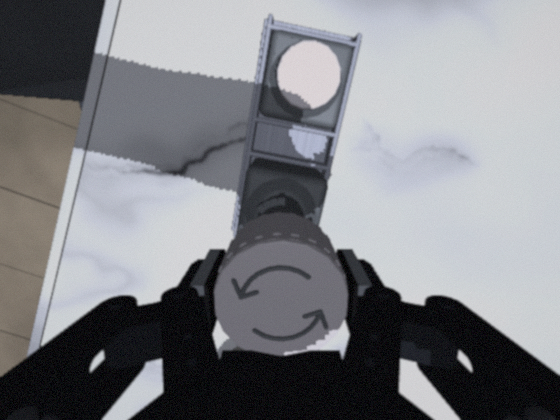

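The side crop shows the cap held above the neck, which is at about (335,335) with the bottle standing in its pocket. The wrist view shows the cap at (282,290), held firmly, with the dark neck free below it at (280,205). Its top is at z of about 0.190, which is 6 cm up. I'll make a 1 mm centring nudge, let it settle and hand in.

```bash
python3 -m crank '[[1,0,0.0005,0,0,0,0],[1,0,0.001,0,0,0,0],[1,0,0.001,0,0,0,0],[1,0,0.001,0,0,0,0],[1,0,0.001,0,0,0,0],[1,0,0.001,0,0,0,0]]'; python3 -c "
from plant import workorder
print(workorder.sign_off())"
```

```text
time: 8.4
position: [0.4818, -0.3215, 0.1581]
tool_rot: [2.372, 2.06, -0.0]
ft_force: [-0.0, -0.0, 0.1]
opening: 0.0527
gripper_force: 83.5
the job is handed in; nothing more can be done
None
```

I opened the taller bottle and handed the job in at about 8.4 s: the gripper is holding the cap level and still, about 6 cm above the open neck, both bottles are standing in the caddy, and no verdict came back at sign-off.

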